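# Dock the sharps bin, opening to the front

### The arm

A 6-joint arm with a two-finger parallel gripper is mounted at the origin on a cart in front of the work surface, level with it; the furniture and walls round the work are solid. World frame = base frame: x ahead of the robot, y to its left, z up, the work surface at z = 0. Lengths are in m, angles in rad, forces in N, time in s.
With the tool pointing down it reaches from about 0.2 to 0.875 m from the base axis. Payload 3.4 kg.
Tool frame: the origin (TCP) lies between the finger pads; the fingertips stand 25 mm ahead of it and the grasp point (between the pads) lies 6 mm ahead of it (r.nose_length is the z of the fingertips in the tool frame, in m); z points along the fingers, y is the line along which they close (so a half turn about z gives the same grasp; the last joint's range is limited). The gripper opens to 94 mm and grips with 3 to 60 N. Pads are 16 mm wide; open, the fingers measure 119 mm over their backs; the gripper's body (75 mm by 177 mm) begins 78 mm behind the grasp point.
Start: joints at [-1.468, 0.276, 1.505, -0, 1.361, -0.121], TCP at [0.128, -0.561, 0.23] pointing down, gripper open.
Joint ranges: [-2.89, 2.89], [-0.75, 2.08], [0.22, 2.7], [-1.18, 4.32], [0.11, 2.71], [-2.7, 2.7]. Speed limits (rad/s): [2.57, 2.57, 3.14, 3.14, 3.14, 3.14].

### API

Orientations are given as a unit quaternion [w, x, y, z].
In Python, from plant import r, gripper_to, inverse_kinematics, vision, models, telemetry gives the robot as it stands. Calls block until the motion is done:
- r.move_to(position, orientation): joint-space move of the TCP to a pose.
- r.move_l(position, rot=None, vel=0.15, guard=None): straight line of the TCP; rot=None keeps the orientation; vel is the mean speed in m/s. With guard (N) it stops when the force on the tool has changed by that much, and returns True; else False.
- r.movej(angles): joint-space move.
- gripper_to(opening, f_grip=None): finger opening in m; f_grip is the grip in N (None keeps the last); returns when the fingers have stopped.
- r.hold(seconds).
- inverse_kinematics(position, orientation): joint angles nearest the present ones, or None.
- vision.snapshot(name): name is "scene" or "top"; returns the picture (420x560x3 uint8, red, green, blue); there is no depth.
- vision.get_calibration(name): a dict with "fx", "fy", "cx", "cy" (pixels), "position" and "orientation" of the camera in the world. Camera axes: x right, y down, z forward; pixel columns grow to the right and rows downward; lengths in m; the calibration is good to about 2 mm. A picture is of the moment at which its call begins. get_calibration takes no time and is no camera call.
A pose or a line that the arm cannot do raises r.PlanningError and nothing moves.
- r.sign_off(): hands the job in; it is judged then, once.
Trained networks look in the newest picture that a camera, given by its name, has taken for a name from the list of things; names that differ only in an ending like _2 or _b are one class to them, and where a whole thing is asked for, a point or a joint stands for the part that bears it (a point fixed in the world has none). Each returns a list of dicts, best first, with "score" (0 to 1); they miss things now and then, are a little off and sometimes report something else, mostly with a low value. They report only what shows in the picture. A call takes as long as a camera call. They do not tell look-alikes from the thing itself.
- models.boxes_of(thing, camera): "at" ([x, y, z] in m, in world coordinates, good to about 4 mm: the middle of the surface that is visible of it).
- models.regions_of(thing, camera): "pixels" (420x560 bool, what is visible of it).
- models.mark_of(thing, camera): "at" ([x, y, z] in m, in world coordinates, good to about 4 mm: a listed point, or the origin of a listed thing).
Readings, each from a call of its own:
- telemetry.current_t(): time.
- telemetry.current_joints(): joint angles.
- telemetry.current_dq(): joint speeds.
- telemetry.current_joint_efforts(): joint torques, N m.
- telemetry.current_ee_pos(): TCP position.
- telemetry.current_tool_rot(): TCP orientation.
- telemetry.current_wrist_force(): force on the tool from outside, world axes, zero at the start.
- telemetry.current_torque(): the same for the moment, N m.
- telemetry.current_opening(): finger opening in m.
- telemetry.current_finger_force(): force on a finger pad.
Only numpy, scipy, OpenCV 4.12 (cv2) and the standard library are available. Lean on these libraries where they do the work, as an engineer would, in place of code of your own. Each camera call takes 0.05 s, during which the arm holds its last target. There are 200 camera calls.

### The job

Put the yellow sharps bin back in its white docking base: keeping it upright, lower it in with its two lugs through the two gaps of the ring, then turn it clockwise (seen from above) to the stop so that both blue spring catches snap in behind the lugs. It must end locked with the opening of its red hood facing the base's front, the side with the blue arrow - it also locks the wrong way round. Let go of it and leave the other things on the table where they are.

Things in the scene. Friction and masses are not known exactly. Their poses are not given: they have to be found in the camera images.
- sharps_bin: Loose yellow round sharps bin with red lid, 97 mm across, 168 mm tall, 0.2 to 0.45 kg. Origin: centre of its underside; z up along its axis; -x is its front (hood opening, white label). Foot 68 mm in diameter up to z = 16 mm, yellow body above it 82 to 92 mm across, top face of the lid (97 mm across) at z = 127 mm, red hood on it up to z = 168 mm.
- bin_grip (a point): Grip point in the middle of the red hood, 1 mm before the bin's axis, 152 mm above its underside, 25 mm above the lid. The hood is a box 62 mm long (bin x = -32 to +30 mm; over x = -12 its front slopes down) with two flat upright cheeks 44 mm apart over their outsides (y = -22 and +22 mm): grip across y. Lid, hood and label are one piece with the bin.
- bin_opening (a point): Centre of the hood's sloping front opening, 26 mm before the bin's axis (bin -x), 147 mm above its underside. The hood is closed on the other sides and has a grey flap inside.
- bin_lug_a (a point): Outer end of the yellow lug on the bin's +y side, 44 mm from the axis, 3 mm above the underside. Each lug is 18 mm wide and 6 mm thick, flush with the underside.
- bin_lug_b (a point): Outer end of the equal lug on the bin's -y side.
- dock: White docking base fixed to the table: plate 162 x 124 x 6 mm with a bayonet ring, 112 mm across, 19 mm high. Origin: table level, on the ring's axis; z up; -x is its front. The docked bin stands on the plate, 6 mm above the origin. Locked right, the bin's axes are parallel to the dock's (same yaw); half a turn round it also locks, wrongly. A hard stop lies about 2 degrees past the locked yaw.
- dock_front (a point): Front of the plate, 78 mm before the ring's axis (dock -x), where the blue arrow is; it points away from the ring. The rear flange has two steel screws.
- dock_gap_a (a point): Middle of one gap in the ring's lip, 150 degrees counter-clockwise from the dock's +x, 43 mm from the axis, 19 mm up. Each gap is 44 degrees wide. The lip (14 to 19 mm up) has a bore of 76 mm: 4 mm play round the bin's foot. The bin goes in with its yaw 60 degrees (+-6) counter-clockwise of the dock's (lug a in gap a), then turns 60 degrees clockwise; the other way is blocked.
- dock_gap_b (a point): Middle of the other, equal gap, at 330 degrees.
- catch_a (a joint): Blue spring catch in the dock's wall, 109 degrees counter-clockwise from the dock's +x: slides radially outward, 0 at rest, 0.010 m at most. In the last half of the turn the lug pushes it out 2 to 4 mm against 2.4 to 4 N; it snaps back to 0 behind the lug within 1 degree of the locked yaw and then stops the bin from turning back. The turn takes under 0.5 N m.
- catch_b (a joint): The other, equal catch, at 289 degrees.
- tape_roll: bystander: cream roll of surgical tape standing on the table, 46 x 48 x 56 mm; origin at the centre of its underside
- gauze_jar: bystander: jar with red screw lid, 74 mm across, 127 mm tall; origin at the centre of its underside
- dark_vial: bystander: small dark brown vial with a pale cap, 31 mm across, 62 mm tall; origin at the centre of its underside
- spray_bottle: bystander: trigger spray bottle, 69 x 87 x 232 mm; origin at the centre of its underside
There are look-alikes about, which are no part of the job. Leave any green or pink look-alike of the sharps_bin alone.

How it is judged:
At the end, for the whole second after the job is handed in: The bin rests in the docking base (underside within 2.5 mm of the plate, axis within 6 mm of the ring's, upright within 0.06 rad), turned to its locked yaw within 0.09 rad, with its opening to the base's front, both catches back in behind the lugs (within 1.5 mm of rest), still and released (horizontal distance between sharps_bin and dock below 0.006 m and z of sharps_bin in the frame of dock below 0.0085 m and angle between sharps_bin's own z axis and vertical below 0.06 rad and angle between the x axis of sharps_bin and the x axis of dock, either way round below 0.09 rad and x of bin_opening in the frame of dock below -0.015 m and value of joint each of catch_a, catch_b below 0.0015 m and linear speed of sharps_bin below 0.02 m/s); the robot touches nothing.
It fails at once if the sharps bin was tipped more than 0.5 rad (angle between sharps_bin's own z axis and vertical above 0.5 rad).
It fails at once if a bystander was moved by more than 30 mm (distance of any of tape_roll, gauze_jar, dark_vial, spray_bottle from where it was at the start of the episode above 0.03 m).
It also fails if it takes over 45 s, if anything falls off the work surface, if the arm or the gripper's body presses on something with over 40 N, if the wrist force passes 120 N, or if a joint passes its speed limit or range.

## Working session

There is one attempt and no reset: what is moved stays moved. The work goes in short steps, each a Python script; the robot and the scene stay as the last script left them, time stands still between calls to the robot, and variables do not carry over. Pictures are saved under pics/ and viewed, at most 10 in all, crops included, and the job is handed in when it is done.

```bash
mkdir -p pics; cat > snap.py <<'E'
import cv2,numpy as np
from plant import r, gripper_to, inverse_kinematics, vision, models, telemetry
np.set_printoptions(precision=4,suppress=True)
def save(cam,fn,crop=None,sc=1):
    im=vision.snapshot(cam)[:,:,::-1]
    if crop: a,b,c,d=crop; im=im[b:d,a:c]
    cv2.imwrite('pics/'+fn,cv2.resize(im,None,fx=sc,fy=sc,interpolation=cv2.INTER_CUBIC)); 
E
python3 - <<'E'
from snap import *
A=vision.snapshot("scene");B=vision.snapshot("top")
im=np.vstack([A,B])[:,:,::-1]
cv2.imwrite('pics/a.png',cv2.resize(np.hstack([A,B])[:,:,::-1],(800,300),interpolation=cv2.INTER_AREA))
cv2.imwrite('pics/top.png',B[:,:,::-1]);cv2.imwrite('pics/scene.png',A[:,:,::-1])
for c in("top","scene"):
    k=vision.get_calibration(c);print(c,k)
    for n in("sharps_bin","bin_grip","bin_opening","bin_lug_a","dock","dock_front","dock_gap_a","tape_roll","gauze_jar","dark_vial","spray_bottle"):
        print(n,[(np.array(d["at"]).round(3).tolist(),round(d["score"],2)) for d in models.mark_of(n,c)])
print(telemetry.current_t(),telemetry.current_tool_rot())
E
```

```text
top {'fx': 500.3885685476513, 'fy': 500.3885685476513, 'cx': 269.6595472824187, 'cy': 212.4891411145979, 'position': array([ 0.2923, -0.1545,  1.4386]), 'orientation': array([ 0.0672, -0.7003,  0.7076, -0.0665])}
sharps_bin [([0.477, -0.206, -0.001], 0.91), ([0.364, -0.048, -0.0], 0.82), ([0.432, -0.572, -0.002], 0.57), ([0.482, -0.346, -0.002], 0.56), ([0.367, -0.454, -0.001], 0.56), ([0.48, -0.203, 0.156], 0.27)]
bin_grip [([0.482, -0.346, 0.155], 0.97), ([0.373, -0.454, 0.148], 0.81), ([0.481, -0.203, 0.152], 0.72), ([0.36, -0.05, 0.153], 0.62), ([0.435, -0.57, 0.15], 0.61), ([0.476, -0.206, -0.001], 0.45)]
bin_opening [([0.426, -0.549, 0.152], 0.94), ([0.362, -0.426, 0.144], 0.85), ([0.501, -0.326, 0.146], 0.84), ([0.368, -0.068, 0.146], 0.82), ([0.5, -0.198, 0.148], 0.59)]
bin_lug_a [([0.476, -0.163, 0.001], 0.89), ([0.415, -0.445, 0.001], 0.77), ([0.48, -0.559, 0.005], 0.76), ([0.451, -0.318, 0.002], 0.74), ([0.317, -0.062, 0.003], 0.67), ([0.392, -0.586, 0.003], 0.63), ([0.321, -0.465, 0.003], 0.61)]
dock [([0.502, 0.142, -0.002], 0.68)]
dock_front [([0.425, 0.126, 0.005], 0.7
[... 902 characters left out ...]
48], 0.71)]
bin_lug_a [([0.391, -0.586, 0.003], 0.95), ([0.328, -0.461, 0.0], 0.85), ([0.469, -0.164, 0.004], 0.77), ([0.321, -0.062, 0.003], 0.77), ([0.412, -0.452, 0.002], 0.66), ([0.546, 0.124, 0.018], 0.56), ([0.479, -0.204, 0.002], 0.53)]
dock [([0.504, 0.145, 0.003], 0.6), ([0.652, -0.214, -0.005], 0.6)]
dock_front [([0.426, 0.127, 0.006], 0.84)]
dock_gap_a [([0.461, 0.151, 0.02], 0.86), ([0.546, 0.123, 0.018], 0.57)]
tape_roll [([0.638, -0.075, -0.002], 0.58), ([0.47, -0.162, 0.002], 0.49)]
gauze_jar [([0.676, 0.045, 0.003], 0.76), ([0.477, -0.203, 0.148], 0.49)]
dark_vial [([0.653, -0.215, -0.003], 0.68)]
spray_bottle [([0.69, -0.344, -0.001], 0.74)]
1.2 [0.     0.9937 0.1116 0.    ]
```

View pics/top.png

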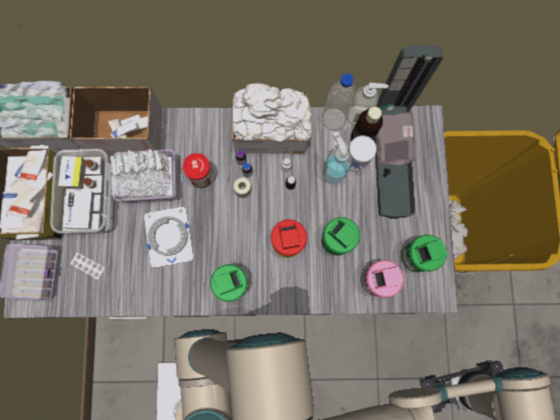

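View pics/scene.png

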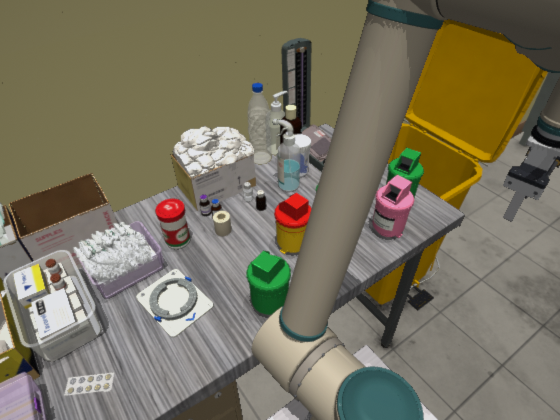

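The yellow candidates: top view red lid at px (289,238), green at (341,236), (427,253) and (228,283), pink at (384,278). In the scene view the (292,222) one is the only yellow body with a red lid. I'll confirm it in a crop and average the poses.

```bash
python3 - <<'E'
from snap import *
A=vision.snapshot("scene");B=vision.snapshot("top")
a=A[180:270,250:340];b=B[195:285,245:335];c=B[190:280,125:215]
cv2.imwrite('pics/crop.png',cv2.resize(np.hstack([a,b,c])[:,:,::-1],(798,266),interpolation=cv2.INTER_CUBIC))
P={}
for i in range(3):
  for c in("top","scene"):
    vision.snapshot(c)
    for n,ctr in(("bin_grip",(.479,-.204)),("sharps_bin",(.479,-.204)),("bin_opening",(.502,-.2)),("dock",(.503,.1435)),("dock_front",(.425,.126)),("dock_gap_a",(.462,.155)),("dock_gap_b",(.544,.123)),("bin_lug_a",(.473,-.164)),("bin_lug_b",(.485,-.246))):
      for d in models.mark_of(n,c):
        p=np.array(d["at"])
        zok = {'bin_grip':.152,'bin_opening':.147}.get(n,0.01)
        if np.hypot(*(p[:2]-ctr))<.015 and abs(p[2]-zok)<.02: P.setdefault(n,[]).append(p)
for n in P: print(n,len(P[n]),np.mean(P[n],0),np.std(P[n],0))
m={n:np.mean(P[n],0)[:2] for n in P}
ang=lambda v:np.degrees(np.arctan2(v[1],v[0]))
print('bin yaw',ang(m['bin_grip']-m['bin_opening']), 'dock',ang(m['dock']-m['dock_front']),ang(m['dock_gap_b']-m['dock_gap_a'])+30)
E
```

```text
bin_grip 6 [ 0.4794 -0.2035  0.152 ] [0.0014 0.0015 0.0017]
sharps_bin 6 [ 0.4782 -0.2063 -0.0006] [0.0019 0.0015 0.0015]
bin_opening 6 [ 0.5038 -0.1976  0.1465] [0.0018 0.0021 0.0009]
dock 6 [0.5021 0.1439 0.0005] [0.0022 0.0025 0.0021]
dock_front 6 [0.4262 0.1273 0.0056] [0.0021 0.0019 0.0011]
dock_gap_a 6 [0.4624 0.1531 0.0198] [0.0012 0.0019 0.002 ]
dock_gap_b 5 [0.541  0.1239 0.0181] [0.0028 0.0011 0.0017]
bin_lug_a 5 [ 0.4718 -0.1621  0.0028] [0.004  0.0012 0.0021]
bin yaw -166.37860207078444 dock 12.343587801021863 9.59051415275264
```

View pics/crop.png

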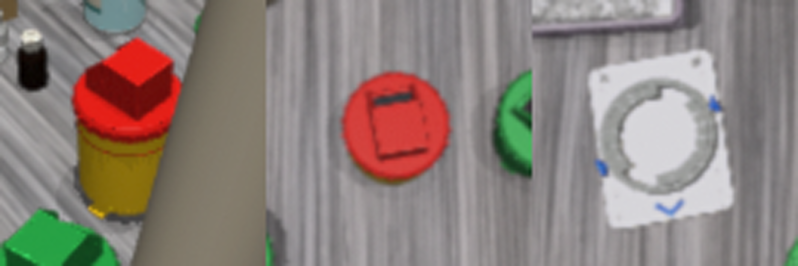

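The crop confirms the yellow body with the red lid. Its opening (dark slot, top crop ~(392,98)) faces away from the robot, and the dock arrow is at (670,208), facing the robot. I'll grip with phi = bin yaw, which keeps the last joint in range.

```bash
cat >> snap.py <<'E'
from scipy.spatial.transform import Rotation as R
def Q(deg):
    return (R.from_euler('z',deg,degrees=True)*R.from_euler('x',180,degrees=True)).as_quat(scalar_first=True)
E
python3 - <<'E'
from snap import *
q=Q(-168)
for p,d in(([.4794,-.2043,.158],-168),([.502,.1425,.29],71.5),([.502,.1425,.164],71.5),([.502,.1425,.164],9.5)): print(inverse_kinematics(p,Q(d)))
r.move_to([.4794,-.2043,.27],q)
print(telemetry.current_joints())
gripper_to(.075)
print(r.move_l([.4794,-.2043,.159],vel=.12,guard=8),telemetry.current_ee_pos())
gripper_to(.03,45)
print(telemetry.current_opening(),telemetry.current_finger_force(),telemetry.current_wrist_force(),telemetry.current_torque())
r.move_l([.4794,-.2043,.25],vel=.12)
print(telemetry.current_opening(),telemetry.current_wrist_force(),telemetry.current_t())
save("top","g.png",(200,150,380,290),4)
E
```

```text
[-0.5364  0.2483  1.7342  0.      1.1591 -2.3167]
[ 0.1432  0.1664  1.5052 -0.      1.47    0.4661]
[ 0.1432  0.2441  1.7236 -0.      1.1739  0.4661]
[ 0.1432  0.2441  1.7236 -0.      1.1739  1.5482]
[-0.5372  0.1738  1.5447 -0.0004  1.4231 -2.3163]
False [ 0.4799 -0.2046  0.1597]
0.043623040279479795 44.55769903957844 [-0.563  -0.5175  0.4753] [ 0.0331 -0.1581  0.0253]
0.04371320729798355 [ 0.3146 -0.7117 -4.3311] 9.2833
```

```bash
python3 - <<'E'
from snap import *
r.move_to([.502,.1425,.25],Q(71.5))
r.hold(.3)
print(telemetry.current_ee_pos(),telemetry.current_opening(),telemetry.current_t())
A=vision.snapshot("scene");B=vision.snapshot("top")
cv2.imwrite('pics/h.png',cv2.resize(np.hstack([A[190:350,100:260],B[155:315,90:250]])[:,:,::-1],(800,400),interpolation=cv2.INTER_CUBIC))
for c in("top","scene"):
    for n in("sharps_bin","bin_grip","bin_opening","bin_lug_a","dock","dock_front","dock_gap_a","catch_a"):
        print(c,n,[(np.array(d["at"]).round(4).tolist(),round(d["score"],2)) for d in models.mark_of(n,c) if d["at"][1]>.04])
E
```

```text
[0.502  0.1423 0.25  ] 0.04410399066818417 12.0
top sharps_bin [([0.5001, 0.1424, 0.0919], 0.61)]
top bin_grip [([0.5, 0.1431, 0.2433], 0.83)]
top bin_opening [([0.4919, 0.1251, 0.2377], 0.55), ([0.4625, 0.156, 0.0201], 0.46), ([0.5018, 0.1417, 0.2438], 0.42)]
top bin_lug_a [([0.5483, 0.1263, 0.0932], 0.79), ([0.4602, 0.1595, 0.0926], 0.72), ([0.68, 0.0476, 0.0002], 0.63)]
top dock [([0.5014, 0.1436, -0.0029], 0.87)]
top dock_front [([0.4276, 0.1254, 0.0045], 0.61), ([0.5024, 0.1447, 0.2417], 0.18)]
top dock_gap_a [([0.5381, 0.1224, 0.0183], 0.85), ([0.4661, 0.1527, 0.0193], 0.6)]Traceback (most recent call last):
  File "<stdin>", line 9, in <module>
ValueError: it knows: bin_grip, bin_lug, bin_opening, dark_vial, dock, dock_front, dock_gap, gauze_jar, sharps_bin, spray_bottle, tape_roll
```

View pics/h.png

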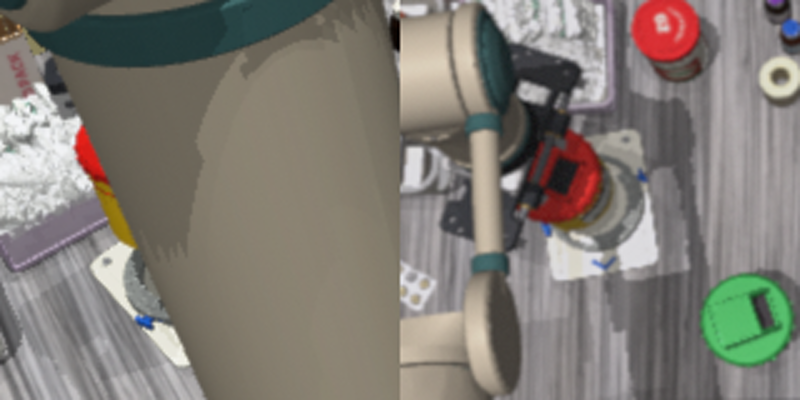

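The bin hangs upright over the ring with its lugs (159°) lined up with the gaps (~161°). I'll lower it with a guard.

```bash
python3 - <<'E'
from snap import *
r.move_l([.502,.1425,.188],vel=.1)
print(telemetry.current_wrist_force())
g=r.move_l([.502,.1425,.1625],vel=.03,guard=6)
print(g,telemetry.current_ee_pos(),telemetry.current_wrist_force(),telemetry.current_torque(),telemetry.current_t())
E
```

```text
[ 1.2977  0.1794 -3.7788]
True [0.5015 0.1422 0.1651] [ 0.305  -0.4868  3.9812] [-0.085  -0.2062 -0.0696] 13.9333
```

It seated at the expected plate height. Next I'll turn it clockwise in steps, watching torque.

```bash
python3 - <<'E'
from snap import *
for d in (60,50,40,30,20,15,12,10):
    r.move_to([.502,.1425,.1652],Q(d))
    print(d,telemetry.current_ee_pos(),telemetry.current_wrist_force(),telemetry.current_torque(),telemetry.current_opening(),telemetry.current_t())
    if abs(telemetry.current_torque()[2])>3: break
E
```

```text
60 [0.5021 0.1423 0.1651] [ 0.4978 -1.1413 -1.4957] [-0.2758 -0.1816 -0.0349] 0.04381957164045659 14.2417
50 [0.5018 0.1419 0.1652] [-1.1988 -1.6576  0.7097] [-0.5981  0.1266  0.0728] 0.0439585067602197 14.5333
40 [0.5017 0.1416 0.1653] [-2.07   -4.0054  2.29  ] [-1.1203  0.5005  0.1078] 0.043712576352370185 14.825
30 [0.5032 0.1421 0.1652] [ 1.2493 -3.1026 -2.2643] [-1.0385 -0.5202 -0.2282] 0.04365586660117878 15.1167
20 [0.5026 0.1422 0.1651] [ 1.3352 -3.4975 -1.7244] [-1.0546 -0.3582 -0.0223] 0.04384231648865559 15.4083
15 [0.5026 0.1425 0.1651] [ 1.5571 -3.2413 -2.9237] [-0.965  -0.5037 -0.2865] 0.04369917568240354 15.6583
12 [0.5016 0.1427 0.1651] [ 0.1991 -1.8592 -1.3581] [-0.702   0.0151 -0.074 ] 0.04412258315338359 15.9083
10 [0.5012 0.1428 0.1652] [-1.6581 -0.757   0.882 ] [-0.4913  0.5001  0.0217] 0.0439609602793417 16.1583
```

```bash
python3 - <<'E'
from snap import *
def rep(d):
    r.move_to([.502,.1425,.1652],Q(d)); r.hold(.2)
    t=telemetry.current_torque(); print(d,telemetry.current_wrist_force(),t,telemetry.current_joints()[5]); return t[2]
for d in (9,8,7,6,5,4,3,2):
    if abs(rep(d))>1.0: break
e=d
for d in (e+2,e+4,e+5):
    if abs(rep(d))>.9: break
print(telemetry.current_t())
save("top","j.png",(100,165,240,285),5)
E
```

```text
9 [-4.8796 -0.4091  3.31  ] [-0.0821  1.2185  0.3129] 1.556350359158866
8 [-5.179   0.8742  5.0531] [0.14   1.4598 0.9149] 1.5731865388645567
7 [-4.6175  0.2766  4.3559] [0.1647 1.4356 1.2978] 1.5896504436083474
9 [-5.0168 -0.5864  6.1116] [-0.068   1.4225  0.2739] 1.5578144878587814
11 [-3.6585 -1.3757  5.3133] [-0.361   1.1286 -0.0344] 1.5227516191414063
12 [-2.7334 -1.526   1.8385] [-0.3486  0.7916 -0.088 ] 1.5046956467743444
18.8583
```

View pics/j.png

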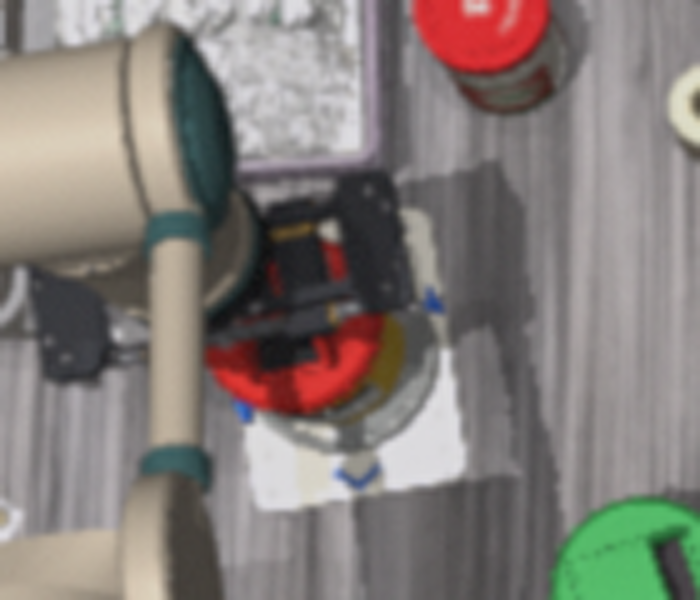

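The stop was felt at about 8–9° (locked ≈ 11°), opening toward the arrow. I'll check that the catches hold by gently turning back.

```bash
python3 - <<'E'
from snap import *
for d in (13,14,15,16,17):
    r.move_to([.502,.1425,.1652],Q(d)); r.hold(.2)
    t=telemetry.current_torque(); print(d,telemetry.current_wrist_force(),t,telemetry.current_opening())
    if t[2]<-.7: break
print(telemetry.current_t())
E
```

```text
13 [-1.0076 -2.0913  0.3257] [-0.3226  0.3288 -0.0287] 0.04353972435560761
14 [-0.0283 -2.0198 -2.7429] [-0.4545 -0.1936 -0.0811] 0.044182583548315155
15 [ 3.1478 -2.3737 -5.4794] [-0.7323 -0.9565 -0.2991] 0.043641094279471465
16 [ 4.2618 -3.1083 -6.1334] [-1.0628 -1.3152 -0.4886] 0.04378313906476584
17 [ 4.0855 -3.3522 -7.2033] [-1.1272 -1.4122 -0.6603] 0.04368312132590731
21.1583
```

The turn back is blocked and torque is rising, so it is latched. I'll turn to the locked yaw, release and retreat.

```bash
python3 - <<'E'
from snap import *
for d in (8,10.5):
    r.move_to([.502,.1425,.1652],Q(d)); r.hold(.2); print(telemetry.current_torque())
gripper_to(.075); r.hold(.2)
print(r.move_l([.502,.1425,.27],vel=.12),telemetry.current_wrist_force())
r.move_to([.40,-.2,.33],Q(10.5)); r.hold(.2)
A=vision.snapshot("scene");B=vision.snapshot("top")
cv2.imwrite('pics/k.png',cv2.resize(np.hstack([A[210:350,110:250],B[175:315,100:240]])[:,:,::-1],(800,400),interpolation=cv2.INTER_CUBIC))
for c in("top","scene"):
    for n in("sharps_bin","bin_grip","bin_opening","dock","dock_front"):
        print(c,n,[(np.array(d["at"]).round(4).tolist(),round(d["score"],2)) for d in models.mark_of(n,c) if d["at"][1]>.04])
print(telemetry.current_t())
E
```

```text
[-0.1236  0.1491  0.3934]
[0.2346 0.3432 0.0991]
False [-0.2527 -0.242  -0.0647]
top sharps_bin [([0.4998, 0.1437, 0.0069], 0.59), ([0.678, 0.048, -0.0007], 0.16)]
top bin_grip [([0.501, 0.1443, 0.158], 0.89)]
top bin_opening [([0.4781, 0.143, 0.1541], 0.96)]
top dock [([0.5011, 0.1412, -0.0026], 0.58)]
top dock_front [([0.428, 0.1232, 0.006], 0.69)]
scene sharps_bin [([0.5044, 0.1424, 0.0059], 0.75)]
scene bin_grip [([0.4994, 0.1453, 0.1584], 0.83)]
scene bin_opening [([0.4787, 0.1394, 0.1527], 0.6), ([0.4633, 0.1499, 0.0205], 0.52), ([0.5035, 0.1404, 0.0043], 0.29)]
scene dock [([0.5053, 0.1464, 0.0016], 0.81), ([0.4607, 0.1528, 0.0223], 0.71)]
scene dock_front [([0.4259, 0.1278, 0.0069], 0.55)]
26.1333
```

View pics/k.png

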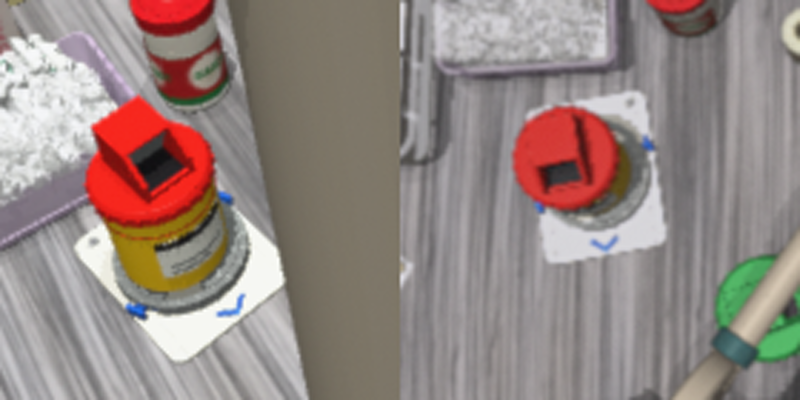

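It's seated and upright, with the opening (560,175) facing the arrow (605,243). The turn reached the hard stop at over 1 N·m and was blocked going back, so I'm handing in.

```bash
python3 -c "
from plant import r
print(r.sign_off())"
```

```text
the job is handed in; nothing more can be done
None
```

The yellow sharps bin is back in its docking base, locked with the hood opening facing the blue arrow. It is released, the arm is clear, and the job was handed in at about 26 s. I judged the catches latched by feel, because the turn hit the hard stop and was blocked going back; their positions were not measured.

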